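Cap the router cutter

ROBOT

A 7-joint arm with a two-finger parallel gripper is mounted at the origin on the work surface. World frame = base frame: x ahead of the robot, y to its left, z up, the work surface at z = 0. Lengths are in m, angles in degrees, forces in N, time in s.
With the tool pointing down it reaches from about 0.425 to 1.025 m from the base axis. Payload 9.4 kg.
Tool frame: the origin (TCP) lies midway between the tips of the shut fingers; the grasp point (between the pads) lies 19 mm behind it; z points along the fingers, y is the direction in which the jaws open and shut (so a half turn about z gives the same grasp; the last joint's range is limited). The gripper opens to 93 mm and grips with 3 to 60 N. Pads are 15 mm wide; open, the fingers measure 128 mm over their backs; the gripper's body (75 mm by 188 mm) begins 65 mm behind the grasp point.
Start: joints at [64.876, 34.337, -0.143, 91.639, 0.103, 54.024, -4.572], TCP at [0.257, -0.678, 0.193] pointing down, gripper open.
Joint ranges: [-147.43, 147.43], [-19.82, 112.94], [-74.19, 73.91], [6.32, 146.72], [-59.91, 239.91], [6.04, 106.73], [-150.56, 150.56]. Speed limits (degrees/s): [127.2, 127.2, 172.46, 172.46, 180, 180, 180].

INTERFACE

Orientations are given as [roll, pitch, yaw] about the fixed x, y, z axes, in that order (R = Rz(yaw) Ry(pitch) Rx(roll)).
In Python, from bench import sense, camera, calibration, finish_job gives the robot as it stands.
- The arm moves only by the tool step_arm, never from a script. Its argument "targets" is a list that holds one entry, the list of rows, each a list of 5 numbers: the shift along the tool's x, y, z in m, then the turn about the tool's z in rad, then the gripper's target within -1 to 1 (shut at 1, half-way at 0, fully open at -1). In form: [[[dx, dy, dz, twist, gripper], ...]]. A call has 1 to 10 rows; each row shifts and turns the pose as measured when the row begins, along the tool's axes as they then stand; what a row does not reach is not made up. A row lasts 1/10 s, in which the tool goes at most 50 mm and 8.59 degrees, less where a joint would pass 70% of its speed; a pose out of reach is approached as far as the arm can. A call with a gripper value outside its range is refused whole. The fingers move at their own pace and stop on an object; "grip_force" is the grip in N (left out, the last holds). Time passes only in rows, so rows that do not move let the fingers close. It gives the time, the measured TCP pose, the force and the opening at its end, in the units of the state.
- sense(): the state, without advancing time (a new reading comes with each control period).
- camera(name): name is "scene" or "top" or "wrist"; returns (picture, depth): 400x640x3 uint8, red, green, blue; 400x640 float32, m along the optical axis (not along the pixel's ray), 0 where there is no reading.
- calibration(name): a dict with "K" (3x3 intrinsics, pixels), "world_to_cam" (4x4, takes a point from world to camera coordinates); the wrist camera has in their place "mount" (4x4, takes a point from camera to tool coordinates, whose origin is the TCP and whose axes are the flange's). Camera axes: x right, y down, z forward; pixel columns grow to the right and rows downward; lengths in m; the calibration is good to about 2 mm. A picture is of the moment at which its call begins: read the wrist's pose just before it. calibration takes no time and is no camera call.
- finish_job(): hands the job in, once; it reports no verdict.
The state is a dict: "time_s": time; "q": joint angles; "qvel": joint speeds; "joint_efforts": joint torques, N m; "tool_pos": TCP position; "ee_rot": TCP orientation; "wrist_force": force on the tool from outside, world axes, zero at the start; "wrist_torque": the same for the moment, N m; "width": finger opening in m.
Only numpy, scipy, OpenCV 4.12 (cv2) and the standard library are available. Lean on these libraries where they do the work, as an engineer would, in place of code of your own. Each camera call takes 0.05 s, during which the arm holds its last target. There are 200 camera calls.

TASK

The sharp cutter standing up out of the router plate has to be covered before anyone leans over the bench. Take the deep wooden cap that lies on its side, turn it so its open side faces down, and set it over the cutter so that it stands flat on the plate with the cutter inside it. Leave the shallow cap where it lies: it is too short for this cutter.

Things in the scene. Friction and masses are not known exactly. Their poses are not given: they have to be found in the camera images.
- deep_cap: Plain wooden box open on one side: 52 x 52 mm across, 64 mm deep outside, walls and closed end 4 mm (inside 44 x 44, 60 deep), about 90 g. Origin: middle of its outer box, 32 mm from closed end and mouth. +x points out of the mouth; y and z square to its sides. Starts lying on a side, origin 26 mm up, mouth level, facing 40 to 80 degrees left of straight ahead seen from the robot.
- shallow_cap: Not to be used: the same wooden box but only 30 mm deep outside (inside 26 mm), 52 x 52 mm across. Origin at the middle of its outer box, +x out of its mouth. It lies on its side too, mouth much the same way, some 130 to 230 mm nearer to the robot or farther from it than the deep cap.
- cutter_foot (a point): The point on the upper face of the router plate where the cutter comes out, on the cutter's upright axis. The plate is a fixed square of aluminium 140 x 140 mm, its upper face 6 mm above the bench; the steel cutter on it is at most 22 mm across and stands 38 mm above the plate. z points up.
Not all that is in view belongs to the job. Leave any purple look-alike of the deep_cap alone.

How it is judged (in metres and radians):
At the end, for the whole second after the job is handed in: The deep cap stands at rest with its mouth facing down (within 10 degrees), flat on the router plate (its middle 32 mm above the plate, within 5 mm) and centred over the cutter within 18 mm. The shallow cap has not been moved more than 30 mm (angle between deep_cap's own x axis and vertical above 2.967 rad and horizontal distance between deep_cap and cutter_foot below 0.018 m and z of deep_cap in the frame of cutter_foot between 0.027 and 0.037 m and linear speed of deep_cap below 0.02 m/s and angular speed of deep_cap below 0.2 rad/s); the robot touches nothing.
It fails at once if the shallow cap is moved more than 30 mm from where it lay (distance of shallow_cap from where it was at the start of the episode above 0.03 m).
It also fails if it takes over 40 s, if anything falls off the work surface, if the arm or the gripper's body presses on something with over 40 N, if the wrist force passes 120 N, or if a joint passes its speed limit or range.

## Working session

There is one attempt and no reset: what is moved stays moved. The work goes in short steps, Python scripts to look and compute and a tool call to move; the robot and the scene stay as the last step left them, time stands still between calls to the robot, and variables do not carry over. Pictures are saved under pics/ and viewed, about 8 in all and at most 12, crops included, and the job is handed in when it is done.

Besides the shell and the picture viewer there is one more tool, called after ">>>" as name([rows], argument=value, ...), one row to a line, values as JSON. step_arm: Moves the arm, as the interface text tells. Its arguments: {"type":"object","properties":{"targets":{"type":"array"},"grip_force":{"type":"number"}},"required":["targets"]}

```bash
mkdir -p pics; ls
cat > h.py <<'E'
import numpy as np, cv2
from bench import sense, camera, calibration
def world(name, tool=None):
    s=sense(); img,d=camera(name); c=calibration(name); K=np.array(c["K"])
    if name=="wrist":
        from scipy.spatial.transform import Rotation as R
        T=np.eye(4); T[:3,:3]=R.from_euler('xyz',s["ee_rot"],degrees=True).as_matrix(); T[:3,3]=s["tool_pos"]
        M=T@np.array(c["mount"])
    else: M=np.linalg.inv(np.array(c["world_to_cam"]))
    v,u=np.mgrid[:400,:640]
    P=np.stack([(u-K[0,2])/K[0,0]*d,(v-K[1,2])/K[1,1]*d,d],-1)@M[:3,:3].T+M[:3,3]
    P[d==0]=np.nan
    return img,d,P,M
E
python3 - <<'E'
from h import *
print(sense())
for n in("scene","top"):
    img,d,P,M=world(n); print(n,M.round(2).tolist(),calibration(n)["K"])
    cv2.imwrite(f"pics/{n}0.png",img[...,::-1]); np.savez(f"{n}0.npz",img=img,P=P)
E
```

```text
pics
{'time_s': 0.0, 'q': array([64.87676035, 34.38421055, -0.14392125, 91.67985694,  0.10253443,
       54.02423122, -4.57282531]), 'qvel': array([ 0.01310089, -0.0647095 , -0.00019647, -0.09969872, -0.02728918,
       -0.05215484,  0.0133183 ]), 'joint_efforts': array([-4.47865195e-04, -7.65061283e+01,  1.49667542e+00, -2.52349466e+01,
       -5.25302114e-02,  1.71402673e-02,  1.17557856e-04]), 'tool_pos': array([ 0.25638767, -0.67759468,  0.19217101]), 'ee_rot': array([-1.79912236e+02,  8.63134132e-03,  2.07295544e+01]), 'wrist_force': array([ 0.163344  , -0.14924322,  0.62861034]), 'wrist_torque': array([-0.00506103, -0.01264383, -0.04491004]), 'width': 0.09293242338553767}
scene [[-0.86, 0.43, -0.27, 0.85], [0.51, 0.71, -0.48, 0.44], [-0.01, -0.55, -0.83, 0.99], [0.0, 0.0, 0.0, 1.0]] [[497.65690467   0.         314.53969725]
 [  0.         497.65690467 206.46231098]
 [  0.           0.           1.        ]]
top [[0.01, -1.0, 0.08, 0.47], [-1.0, -0.01, 0.0, -0.1], [-0.0, -0.08, -1.0, 1.2], [0.0, 0.0, 0.0, 1.0]] [[518.92414476   0.         315.12943831]
 [  0.         518.92414476 188.92285951]
 [  0.           0.           1.        ]]
```

View pics/top0.png

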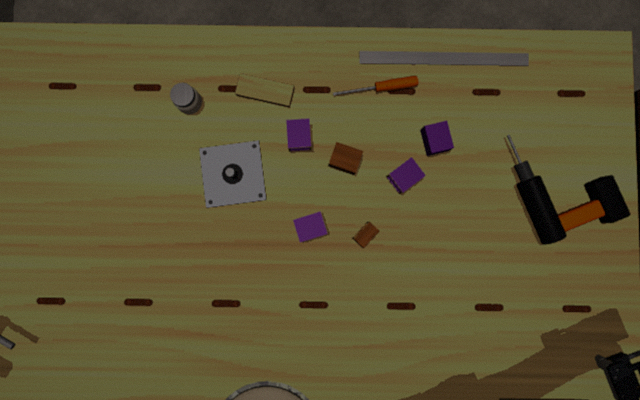

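View pics/scene0.png

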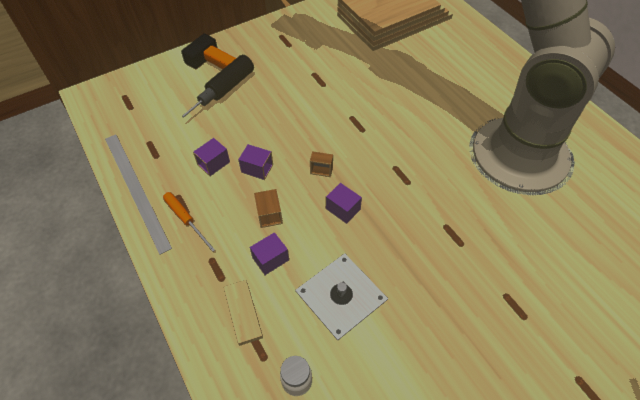

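The top view shows the plate at about (233,174) with the cutter in its middle. The deep cap is at (346,158), the shallow cap at (366,234), and four purple look-alikes lie around them. I'll measure these next.

Run:
```python
from h import *
z=np.load("top0.npz"); img,P=z["img"],z["P"]
u,v=np.meshgrid(np.arange(640),np.arange(400))
def rect(n,c,r,zlo,zhi,cond=None):
    m=(abs(u-c[0])<r)&(abs(v-c[1])<r)&(P[...,2]>zlo)&(P[...,2]<zhi)
    if cond is not None: m&=cond
    p=P[m]; q=(p[:,:2]*1000).astype(np.float32)
    b=cv2.minAreaRect(q); print(n,m.sum(),"z med",np.median(p[:,2]).round(4),"rect c",np.round(b[0],1),"size",np.round(b[1],1),"ang",round(b[2],1))
    return p
rect("deep top",(346,158),26,.044,.06)
rect("deep all",(346,158),26,.02,.06)
rect("shallow top",(366,234),20,.044,.06)
rect("plate",(233,174),45,.003,.0095)
p=rect("cutter",(233,174),18,.025,.06); print("cutter mean",p.mean(0),p.max(0))
for c in [(299,134),(406,176),(437,138),(311,227)]: rect("purple",c,22,.03,.08)
# which side is mouth: print z around deep
print((P[138:180:4,326:368:4,2]*1000).round())
# scene view of the mouth: points of the deep cap
s=np.load("scene0.npz"); cv2.imwrite("pics/crop.png",cv2.resize(s["img"][140:270,220:370][...,::-1],None,fx=4,fy=4))
```

```text
deep top 675 z med 0.0507 rect c [ 633.4 -169.1] size [64.6 52.4] ang 71.8
deep all 715 z med 0.0505 rect c [ 633.4 -169.1] size [64.5 52.7] ang 71.6
shallow top 334 z med 0.0509 rect c [ 462.  -216.1] size [30.5 52.1] ang 47.7
plate 2801 z med 0.0053 rect c [596.1  90.1] size [205.1 205.3] ang 1.1
cutter 77 z med 0.0418 rect c [597.1  90.3] size [20.8 18.5] ang 1.3
cutter mean [0.59698563 0.08981633 0.04089862] [0.60745724 0.09951385 0.04780801]
purple 670 z med 0.0505 rect c [686.1 -62.6] size [65.8 52. ] ang 4.6
purple 688 z med 0.0507 rect c [ 596.  -306.1] size [52.  65.4] ang 37.5
purple 744 z med 0.0504 rect c [ 683.  -377.5] size [65.  53.4] ang 14.2
purple 686 z med 0.051 rect c [477.5 -91.8] size [51.9 64.7] ang 17.9
[[-2. -5. -1. -3. -1.  0.  0. -8. -1. -1. -0.]
 [-4. -3. -0. 57.  3. -3. -0.  3. -5. -1.  2.]
 [-3. -2. -1. 51. nan 54. 46. -3. -2. -2. -5.]
 [-3. -4. 55. 52. 51. 52. 51. 51. 47. 47. -1.]
 [-3.  1. 51. 52. 48. 51. 48. 48. 49. -5.  2.]
 [-4. 51. 53. 48. 53. 54. 55. 47. 49. -1.  1.]
 [-3. 49. 50. 52. 52. 51. 53. 52. 52. -5. -0.]
 [-2.  0. 26. 51. 53. 49. 53. 51.  1. -5.  2.]
 [ 1.  1. -1. -4.  5. 27. 50. 49. -2. -1. -5.]
 [-2. -2. -3. -3.  1. -4.  0.  9. -4.  0. -0.]
 [ 1. -1. -4. -2. -1. -3. -2. -3. -2. -1. -0.]]
```

View pics/crop.png

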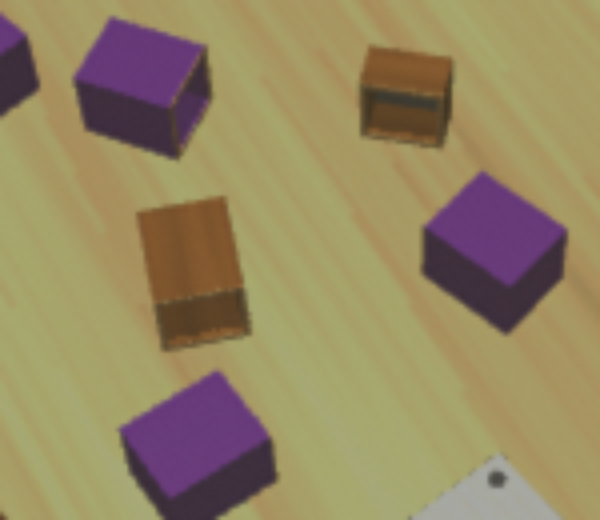

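The crop confirms that the deep cap's mouth faces the plate. The yaw is about 71.8° at (633,-169), with a top face of 64.6 x 52.4 mm, which fits. The tool can only point straight down. So I'll pinch the cap near its closed end with a light grip and let the mouth swing down.

>>> step_arm([
  [[0, 0, 0, -0.149, -1], [0, 0, 0, -0.149, -1], [0, 0, 0, -0.149, -1], [0, 0, 0, -0.149, -1], [0, 0, 0, -0.149, -1], [0, 0, 0, -0.149, -1]],
], grip_force=3)

```text
time_s: 0.7
tool_pos: [0.2562, -0.6757, 0.1891]
ee_rot: [-179.7, -0.3, 72.6]
wrist_force: [-0.1, -0.4, -0.0]
width: 0.0932
```

>>> step_arm([
  [[0.045, 0.0158, 0, 0, -1], [0.045, 0.0158, 0, 0, -1], [0.045, 0.0158, 0, 0, -1], [0.045, 0.0158, 0, 0, -1], [0.045, 0.0158, 0, 0, -1], [0.045, 0.0158, 0, 0, -1], [0.045, 0.0158, 0, 0, -1], [0.045, 0.0158, 0, 0, -1], [0.045, 0.0158, 0, 0, -1], [0.045, 0.0158, 0, 0, -1]],
])

```text
time_s: 1.7
tool_pos: [0.5417, -0.2871, 0.1848]
ee_rot: [-179.3, -0.2, 72.0]
wrist_force: [-0.3, -0.7, -0.1]
width: 0.093
```

>>> step_arm([
  [[0.035, 0.015, 0, 0, -1], [0.035, 0.015, 0.0, 0, -1], [0.03, 0.0125, 0.0, 0, -1], [0.02, 0.008, 0.0, 0, -1], [0, 0, 0, 0, -1]],
])

```text
time_s: 2.2
tool_pos: [0.6331, -0.1743, 0.1833]
ee_rot: [-179.2, -0.5, 72.6]
wrist_force: [0.0, -0.2, -0.6]
width: 0.093
```

Run:
```python
from h import *
s=sense(); print(s["tool_pos"],s["ee_rot"])
img,d,P,M=world("wrist")
cv2.imwrite("pics/wrist1.png",img[...,::-1])
hsv=cv2.cvtColor(img,cv2.COLOR_RGB2HSV)
m=(P[...,2]>.046)&(P[...,2]<.057)&(abs(P[...,0]-.633)<.05)&(abs(P[...,1]+.169)<.05)
p=P[m]; print(m.sum(),np.median(p[:,2])); b=cv2.minAreaRect((p[:,:2]*1000).astype(np.float32)); print(b)
```

```text
[ 0.63311018 -0.17425975  0.18333   ] [-179.23594054   -0.46801858   72.6288903 ]
3610 0.05279049646841938
((634.3638305664062, -167.61741638183594), (64.75921630859375, 51.512962341308594), 71.61351013183594)
```

View pics/wrist1.png

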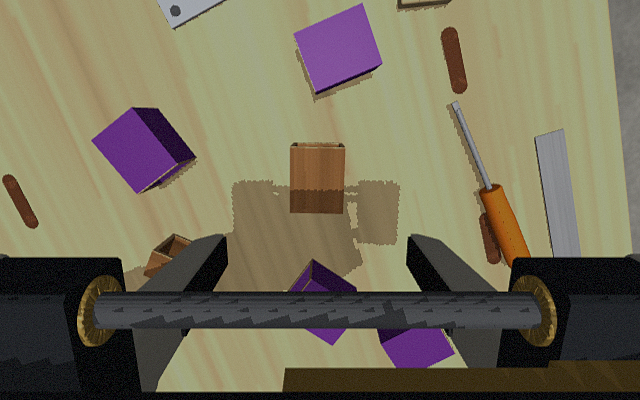

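The wrist view shows the deep cap at (318,178) between the jaws with free space on both sides. Its position agrees with the top view to 1.5 mm. Now I'll go down.

>>> step_arm([
  [[-0.015, -0.001, 0.03, 0.015, -1], [0, 0, 0.04, 0, -1], [0, 0, 0.04, 0, -1], [0, 0, 0.03, 0, -1], [0, 0, 0.015, 0, -1], [0, 0, 0, 0, -1]],
])

```text
time_s: 2.85
tool_pos: [0.6192, -0.1997, 0.0236]
ee_rot: [-179.2, -0.0, 71.1]
wrist_force: [0.2, -0.5, 0.2]
width: 0.0929
```

>>> step_arm([
  [[0.013, 0.004, 0.006, -0.01, -1], [0, 0, 0.006, 0, -1], [0, 0, 0.003, 0, -1], [0, 0, 0, 0, -1]],
])

```text
time_s: 3.25
tool_pos: [0.628, -0.1904, 0.01]
ee_rot: [-179.4, -0.0, 71.6]
wrist_force: [-0.0, -0.3, -0.3]
width: 0.0933
```

>>> step_arm([
  [[0.001, 0, 0.003, 0, -0.5], [0, 0, 0, 0, 0], [0, 0, 0, 0, 0.5], [0, 0, 0, 0, 1], [0, 0, 0, 0, 1], [0, 0, 0, 0, 1], [0, 0, 0, 0, 1], [0, 0, 0, 0, 1]],
], grip_force=3)

```text
time_s: 4.05
tool_pos: [0.6291, -0.1899, 0.0087]
ee_rot: [-179.5, -0.0, 71.6]
wrist_force: [0.1, 0.9, 0.4]
width: 0.0523
```

>>> step_arm([
  [[0, 0, -0.01, 0, 1], [0, 0, -0.01, 0, 1], [0, 0, -0.01, 0, 1], [0, 0, -0.01, 0, 1], [0, 0, -0.01, 0, 1], [0, 0, -0.01, 0, 1], [0, 0, -0.01, 0, 1], [0, 0, -0.01, 0, 1], [0, 0, -0.01, 0, 1], [0, 0, 0, 0, 1]],
])

```text
time_s: 5.05
tool_pos: [0.6305, -0.1904, 0.1085]
ee_rot: [-179.7, -0.0, 71.6]
wrist_force: [1.0, 0.4, 0.2]
width: 0.0522
```

Run:
```python
from h import *
s=sense(); print(s["tool_pos"],s["ee_rot"],s["width"])
img,d,P,M=world("scene"); img2=world("wrist")[0]
cv2.imwrite("pics/s2.png",np.hstack([cv2.resize(img[60:280,160:420],(520,440)),img2[60:400,180:460].repeat(1,0)[:340][:,:280] if 0 else cv2.resize(img2[60:400,180:460],(280,440))])[...,::-1])
```

```text
[ 0.63045626 -0.19035365  0.10853548] [-1.79664829e+02 -1.25395317e-02  7.15722881e+01] 0.0521737138665702
```

View pics/s2.png

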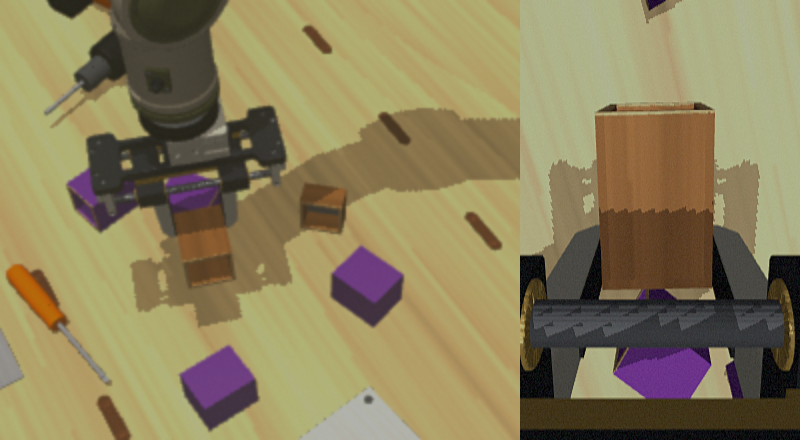

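The right half (wrist view) shows the cap held between the jaws. It was lifted nearly level, with its top face and mouth rim at the upper edge, so pad friction stopped it from swinging. I'll carry it to just short of the cutter, use the fixed cutter as a stop against the lower lip of the mouth, and tip the cap over it.

>>> step_arm([
  [[0.015, -0.01, 0, 0, 1], [0.03, -0.02, 0, 0, 1], [0.035, -0.023, 0, 0, 1], [0.035, -0.023, 0, 0, 1], [0.03, -0.02, 0, 0, 1], [0.02, -0.014, 0, 0, 1], [0.01, -0.008, 0, 0, 1], [0, 0, 0, 0, 1]],
])

```text
time_s: 5.95
tool_pos: [0.5647, 0.0267, 0.1032]
ee_rot: [-179.1, 0.0, 71.7]
wrist_force: [0.3, -0.6, -1.4]
width: 0.0523
```

```bash
cat > look.py <<'E'
import sys
from h import *
from scipy.spatial.transform import Rotation as R
s=sense(); T=s["tool_pos"]; Rt=R.from_euler('xyz',s["ee_rot"],degrees=True).as_matrix()
print(s["time_s"],T.round(4),s["ee_rot"].round(1),round(s["width"],4))
img,d,P,M=world("wrist"); Q=(P-T)@Rt*1000   # tool frame mm
np.savez("w.npz",img=img,P=P,Q=Q)
hsv=cv2.cvtColor(img,cv2.COLOR_RGB2HSV)
near=(abs(Q[...,1])<18)&(Q[...,0]>-20)&(Q[...,0]<90)
for x in range(-16,90,6):
    q=Q[near&(abs(Q[...,0]-x)<1.5)]
    if len(q)>5: print(x,"z(tool) min/med",np.percentile(q[:,2],[5,50,95]).round(1))
c=np.array([.597,.0898,.044]); print("cutter top in tool mm",((c-T)@Rt*1000).round(1))
E
python3 look.py
```

```text
5.95 [0.5647 0.0267 0.1032] [-179.1    0.    71.7] 0.0523
-10 z(tool) min/med [-44.8 -44.3 -43.5]
-4 z(tool) min/med [-45.5 -44.4 -43.4]
2 z(tool) min/med [-45.1 -44.  -43. ]
8 z(tool) min/med [-44.5 -43.6 -42.6]
14 z(tool) min/med [-44.1 -43.1 -42.1]
20 z(tool) min/med [-141.1 -136.7  -42. ]
26 z(tool) min/med [-129.  -127.9  -41.8]
32 z(tool) min/med [-127.3 -124.7  -41.2]
38 z(tool) min/med [-42.4 -41.4 -40.5]
44 z(tool) min/med [-42.  -41.   96.4]
50 z(tool) min/med [-41.5 -40.3  97. ]
56 z(tool) min/med [-40.9 -37.6  97.2]
62 z(tool) min/med [59.4 96.1 97.6]
68 z(tool) min/med [57.4 95.4 97.4]
74 z(tool) min/med [57.5 95.1 97.2]
80 z(tool) min/med [57.6 95.7 97.5]
86 z(tool) min/med [94.8 95.9 97.4]
cutter top in tool mm [70.  11.8 59. ]
```

The cap has already sagged about 4° mouth-down and lines up along the tool's x axis. The cutter is 12 mm off to the side. I'll back off a little, align and go down so that the lip sits below the cutter's top.

>>> step_arm([
  [[-0.006, 0.006, 0.0, 0, 1], [-0.006, 0.006, 0.006, 0, 1], [0, 0, 0.015, 0, 1], [0, 0, 0.015, 0, 1], [0, 0, 0.012, 0, 1], [0, 0, 0.006, 0, 1], [0, 0, 0, 0, 1]],
])

```text
time_s: 6.7
tool_pos: [0.5757, -0.0041, 0.0448]
ee_rot: [-179.2, 0.3, 70.7]
wrist_force: [-0.1, 0.7, -0.6]
width: 0.0519
```

```bash
python3 look.py | sed -n '1p;/^[-0-9]* z/{/^8 \|^38 \|^50 /p};$p'
```

```text
6.7 [ 0.5757 -0.0041  0.0448] [-179.2    0.3   70.7] 0.0519
8 z(tool) min/med [-44.5 -43.5 -42.6]
38 z(tool) min/med [-42.4 -41.4 -40.3]
50 z(tool) min/med [-41.5 -40.2  38.4]
cutter top in tool mm [ 95.7 -10.9   0.5]
```

>>> step_arm([
  [[0.006, -0.004, 0.0, 0, 1], [0.006, -0.003, 0, 0, 1], [0.004, -0.001, 0, 0, 1], [0, 0, 0, 0, 1], [0, 0, 0, 0, 1]],
])

```text
time_s: 7.25
tool_pos: [0.5746, 0.0164, 0.0472]
ee_rot: [-179.4, 0.2, 70.8]
wrist_force: [-0.4, -0.3, 0.1]
width: 0.052
```

```bash
python3 look.py | sed -n '1p;/^[-0-9]* z/{/^8 \|^38 \|^50 /p};$p'; python3 -c "
import numpy as np,cv2
w=np.load('w.npz');cv2.imwrite('pics/w3.png',w['img'][...,::-1])"
```

```text
7.25 [0.5746 0.0164 0.0472] [-179.4    0.2   70.8] 0.052
8 z(tool) min/med [-44.5 -43.6 -42.5]
38 z(tool) min/med [-42.2 -41.4 -40.4]
50 z(tool) min/med [-41.4 -40.2  40.8]
cutter top in tool mm [76.7 -2.9  3. ]
```

View pics/w3.png

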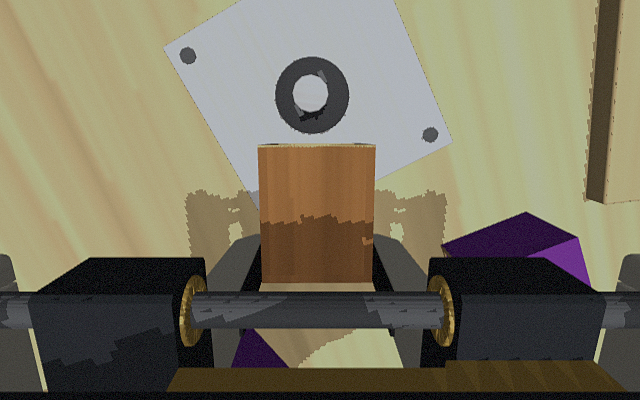

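The wrist view shows the cap's mouth edge at row 145, square in front of the cutter at (312,95). I'll push forward so the lower lip catches on the cutter.

>>> step_arm([
  [[0.006, -0.002, 0.002, 0, 1], [0.006, -0.001, 0.0, 0, 1], [0.006, 0, 0, 0, 1], [0.006, 0, 0, 0, 1], [0.006, 0, 0, 0, 1], [0, 0, 0, 0, 1]],
])

```text
time_s: 7.9
tool_pos: [0.5824, 0.0483, 0.045]
ee_rot: [-179.4, 0.2, 70.8]
wrist_force: [0.3, 0.3, -0.3]
width: 0.0519
```

```bash
python3 look.py
```

```text
7.9 [0.5824 0.0483 0.045 ] [-179.4    0.2   70.8] 0.0519
-4 z(tool) min/med [-47.  -45.7 -44.4]
2 z(tool) min/med [-44.6 -43.5 -42.2]
8 z(tool) min/med [-42.6 -41.3 -40.1]
14 z(tool) min/med [-40.4 -39.2 -37.9]
20 z(tool) min/med [-141.1 -136.7  -36.1]
26 z(tool) min/med [-129.  -128.   -34.2]
32 z(tool) min/med [-127.2 -124.6  -31.9]
38 z(tool) min/med [-31.6 -30.4 -29.3]
44 z(tool) min/med [-29.6 -28.3 -27.2]
50 z(tool) min/med [-27.3 -25.9  38.1]
56 z(tool) min/med [-0.4 37.  38.6]
62 z(tool) min/med [36.5 37.6 38.7]
68 z(tool) min/med [36.5 37.8 39. ]
74 z(tool) min/med [37.  38.1 39.2]
80 z(tool) min/med [36.9 38.  39.1]
86 z(tool) min/med [36.6 38.  39.3]
cutter top in tool mm [44.   0.2  0.9]
```

The cap now tilts about 20° with almost no force. I'll carry on, rising slightly.

>>> step_arm([
  [[0.006, 0, -0.001, 0, 1], [0.006, 0, -0.001, 0, 1], [0.006, 0, -0.002, 0, 1], [0.004, 0, -0.001, 0, 1], [0, 0, 0, 0, 1]],
])

```text
time_s: 8.45
tool_pos: [0.59, 0.07, 0.0504]
ee_rot: [-179.4, 0.2, 70.7]
wrist_force: [-0.3, -0.8, 0.1]
width: 0.0522
```

```bash
python3 look.py|head -14
python3 - <<'E'
from h import *
img,d,P,M=world("scene"); w=np.load('w.npz')['img']
cv2.imwrite("pics/s4.png",np.hstack([cv2.resize(img[200:350,270:430],(427,400)),w[:,140:500]])[...,::-1])
E
```

```text
8.45 [0.59   0.07   0.0504] [-179.4    0.2   70.7] 0.0522
-16 z(tool) min/med [-33.3 -31.5 -30.5]
-10 z(tool) min/med [-41.4 -39.6 -38. ]
-4 z(tool) min/med [-48.1 -47.  -45.9]
2 z(tool) min/med [-45.1 -43.3 -41.7]
8 z(tool) min/med [-40.4 -38.7 -37.1]
14 z(tool) min/med [-35.7 -34.1 -32.5]
20 z(tool) min/med [-141.1 -136.7  -28.4]
26 z(tool) min/med [-128.9 -127.9  -24.2]
32 z(tool) min/med [-127.2 -124.7  -19.5]
38 z(tool) min/med [-17.5 -15.9 -14.2]
44 z(tool) min/med [-12.7 -10.5  43.9]
50 z(tool) min/med [42.3 43.5 44.7]
56 z(tool) min/med [42.3 43.4 44.6]
```

View pics/s4.png

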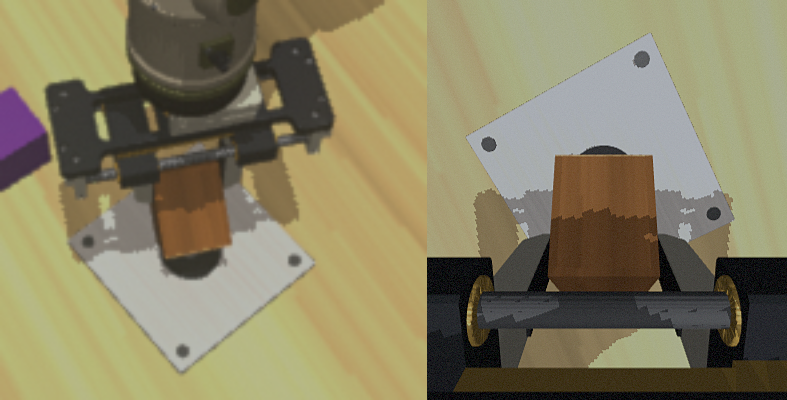

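The wrist half shows the tilt at about 40°, with the cutter (dark base at (605,150)) going into the mouth. I'll continue.

>>> step_arm([
  [[0.005, 0, -0.003, 0, 1], [0.006, 0, -0.003, 0, 1], [0.006, 0, -0.001, 0, 1], [0.005, 0, 0, 0, 1], [0, 0, 0, 0, 1]],
])

```text
time_s: 9.05
tool_pos: [0.5973, 0.0913, 0.0575]
ee_rot: [-179.3, 0.2, 70.7]
wrist_force: [-0.3, -0.0, -2.2]
width: 0.0521
```

```bash
python3 look.py
```

```text
9.05 [0.5973 0.0913 0.0575] [-179.3    0.2   70.7] 0.0521
-16 z(tool) min/med [-37.8 -36.8 -35.7]
-10 z(tool) min/med [-41.5 -40.4 -39.3]
-4 z(tool) min/med [-45.2 -43.9 -42.9]
2 z(tool) min/med [-46.4 -43.6 -40.8]
8 z(tool) min/med [-36.3 -33.4 -30.7]
14 z(tool) min/med [-26.3 -23.4 -20.4]
20 z(tool) min/med [-141.  -136.5  -11.2]
26 z(tool) min/med [-129.  -127.9   49.9]
32 z(tool) min/med [-127.2 -124.5   50.6]
38 z(tool) min/med [49.4 50.5 51.8]
44 z(tool) min/med [49.4 50.5 51.5]
50 z(tool) min/med [49.4 50.6 51.7]
56 z(tool) min/med [49.4 50.5 51.6]
62 z(tool) min/med [49.4 50.5 51.6]
68 z(tool) min/med [49.2 50.4 51.6]
74 z(tool) min/med [49.2 50.6 57. ]
80 z(tool) min/med [49.6 51.3 57.5]
86 z(tool) min/med [49.9 56.  57.4]
cutter top in tool mm [-1.5  0.4 13.5]
```

>>> step_arm([
  [[0.005, 0, 0, 0, 1], [0.005, 0, 0, 0, 1], [0.003, 0, 0, 0, 1], [0, 0, 0, 0, 1]],
])

```text
time_s: 9.5
tool_pos: [0.6017, 0.1038, 0.0572]
ee_rot: [-179.3, 0.3, 70.6]
wrist_force: [-1.3, 0.4, -1.7]
width: 0.052
```

```bash
python3 look.py | sed -n '1,8p;$p'
```

```text
9.5 [0.6017 0.1038 0.0572] [-179.3    0.3   70.6] 0.052
-16 z(tool) min/med [-40.2 -39.3 -38.3]
-10 z(tool) min/med [-42.2 -41.3 -40.4]
-4 z(tool) min/med [-44.3 -43.4 -42.5]
2 z(tool) min/med [-46.1 -44.1 -40.7]
8 z(tool) min/med [-33.2 -28.8 -24.4]
14 z(tool) min/med [-16.1 -11.9  -7.4]
20 z(tool) min/med [-141.1 -135.8   50.6]
cutter top in tool mm [-14.7   0.4  13.3]
```

The cap is now at about 71°. It slid some 14–16 mm in the pads, so the pads hold it ahead of its middle. Its rear lip is now well behind the pivot. I'll shift back a little and lower until the rear lip meets the plate, then roll it flat forward and down.

>>> step_arm([
  [[-0.004, 0, 0.0, 0, 1], [-0.003, 0, 0.003, 0, 1], [0, 0, 0.005, 0, 1], [0, 0, 0.004, 0, 1], [0, 0, 0, 0, 1]],
])

```text
time_s: 10.05
tool_pos: [0.599, 0.0958, 0.0443]
ee_rot: [-179.4, 0.3, 70.6]
wrist_force: [-0.4, 0.7, -1.0]
width: 0.0524
```

```bash
python3 look.py | sed -n '1,8p;$p';python3 - <<'E'
from h import *
img,d,P,M=world("scene"); w=np.load('w.npz')['img']
cv2.imwrite("pics/s5.png",np.hstack([cv2.resize(img[200:350,270:430],(427,400),interpolation=2),w[:,140:500]])[...,::-1])
E
```

```text
10.05 [0.599  0.0958 0.0443] [-179.4    0.3   70.6] 0.0524
-16 z(tool) min/med [-40.2 -39.2 -38.4]
-10 z(tool) min/med [-42.1 -41.3 -40.4]
-4 z(tool) min/med [-44.3 -43.4 -42.4]
2 z(tool) min/med [-46.  -44.2 -40.7]
8 z(tool) min/med [-33.2 -28.7 -24.4]
14 z(tool) min/med [-16.5 -12.   -7.5]
20 z(tool) min/med [-141.1 -135.7   37.7]
cutter top in tool mm [-6.3  0.1  0.3]
```

View pics/s5.png

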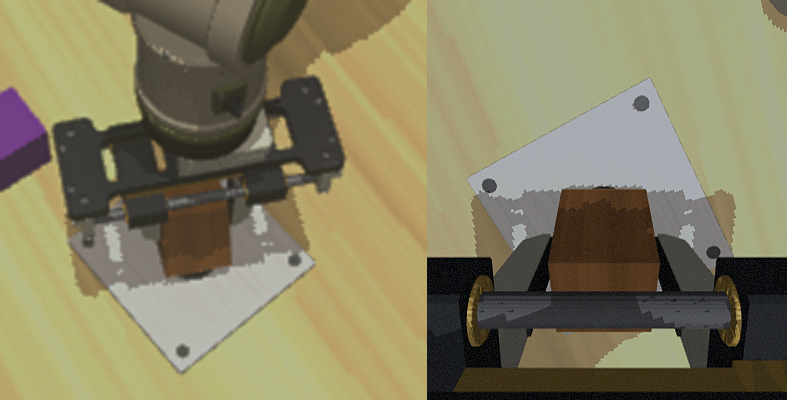

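>>> step_arm([
  [[0, 0, 0.004, 0, 1], [0.001, 0, 0.003, 0, 1], [0.003, 0, 0.002, 0, 1], [0.003, 0, 0.002, 0, 1], [0.003, 0, 0.002, 0, 1], [0, 0, 0, 0, 1]],
])

```text
time_s: 10.75
tool_pos: [0.6034, 0.1077, 0.0313]
ee_rot: [-179.4, 0.2, 70.7]
wrist_force: [0.2, -0.2, -0.6]
width: 0.0522
```

```bash
python3 look.py | sed -n '1,8p;$p'
```

```text
10.75 [0.6034 0.1077 0.0313] [-179.4    0.2   70.7] 0.0522
-10 z(tool) min/med [-44.8 -44.  -43.2]
-4 z(tool) min/med [-45.8 -44.8 -44. ]
2 z(tool) min/med [-46.5 -45.7 -44.7]
8 z(tool) min/med [-35.8 -25.9 -15.2]
14 z(tool) min/med [ 6.7 15.4 25.3]
20 z(tool) min/med [-141.2 -137.6   25.1]
26 z(tool) min/med [-129.  -128.    24.7]
cutter top in tool mm [-19.   -0.2 -12.7]
```

>>> step_arm([
  [[0.001, 0, 0.003, 0, 1], [0, 0, 0.003, 0, 1], [0, 0, 0.002, 0, 1], [0, 0, 0, 0, 1]],
])

```text
time_s: 11.2
tool_pos: [0.604, 0.109, 0.0232]
ee_rot: [-179.5, 0.1, 70.7]
wrist_force: [-0.2, 1.7, 0.2]
width: 0.052
```

```bash
python3 look.py | sed -n '1,8p;$p'
```

```text
11.2 [0.604  0.109  0.0232] [-1.795e+02  1.000e-01  7.070e+01] 0.052
-10 z(tool) min/med [-48.5 -47.5 -46.5]
-4 z(tool) min/med [-48.5 -47.5 -46.6]
2 z(tool) min/med [-48.6 -47.5 -46.6]
8 z(tool) min/med [-47.3 -23.4  15.8]
14 z(tool) min/med [15.3 16.4 17.4]
20 z(tool) min/med [-141.3 -137.5   17.1]
26 z(tool) min/med [-129.  -128.    16.6]
cutter top in tool mm [-20.5  -0.5 -20.7]
```

The cap is flat. Its top is at z = 0.0707 (0.070 expected) with no slope, and it is centred within a few mm. I'll release it and retreat straight up.

>>> step_arm([
  [[0, 0, 0, 0, 0.3], [0, 0, 0, 0, -0.2], [0, 0, 0, 0, -0.6], [0, 0, 0, 0, -1], [0, 0, 0, 0, -1], [0, 0, 0, 0, -1], [0, 0, -0.01, 0, -1], [0, 0, -0.03, 0, -1], [0, 0, -0.03, 0, -1], [0, 0, -0.03, 0, -1]],
])

```text
time_s: 12.25
tool_pos: [0.6019, 0.107, 0.1234]
ee_rot: [-179.0, 0.5, 70.6]
wrist_force: [0.1, -0.1, -0.6]
width: 0.0929
```

>>> step_arm([
  [[-0.02, 0, -0.03, 0, -1], [-0.03, 0, -0.03, 0, -1], [-0.03, 0, -0.02, 0, -1], [-0.03, 0, 0, 0, -1], [0, 0, 0, 0, -1], [0, 0, 0, 0, -1], [0, 0, 0, 0, -1]],
])

```text
time_s: 12.95
tool_pos: [0.568, 0.0019, 0.2177]
ee_rot: [-179.7, 0.1, 70.7]
wrist_force: [0.1, 0.1, -0.5]
width: 0.0932
```

Run:
```python
from h import *
s=sense(); print(s["time_s"],s["tool_pos"],s["width"])
for n in("wrist","top"):
    img,d,P,M=world(n)
    for c,k in(((.597,.090),"deep"),((.462,-.216),"shallow")):
        m=(P[...,2]>(.062 if k=="deep" else .044))&(P[...,2]<(.08 if k=="deep" else .06))&(abs(P[...,0]-c[0])<.05)&(abs(P[...,1]-c[1])<.05)
        if m.sum()>50:
            p=P[m]; A=np.c_[p[:,:2],np.ones(len(p))]; f=np.linalg.lstsq(A,p[:,2],rcond=None)[0]
            print(n,k,m.sum(),np.median(p[:,2]).round(4),cv2.minAreaRect((p[:,:2]*1000).astype(np.float32)),"slope deg",np.degrees(np.hypot(*f[:2])).round(2))
    cv2.imwrite(f"pics/{n}6.png",img[...,::-1])
```

```text
12.95 [0.56802697 0.00194505 0.21766932] 0.09323222375470147
wrist deep 3252 0.0708 ((598.715087890625, 91.19497680664062), (51.779598236083984, 52.05525588989258), 70.7879867553711) slope deg 0.09
wrist shallow 543 0.0524 ((462.7445373535156, -214.64398193359375), (32.28119659423828, 52.6033935546875), 47.95561218261719) slope deg 1.89
top shallow 332 0.0512 ((461.818603515625, -216.25149536132812), (30.851655960083008, 52.049076080322266), 47.44715118408203) slope deg 0.26
```

View pics/wrist6.png

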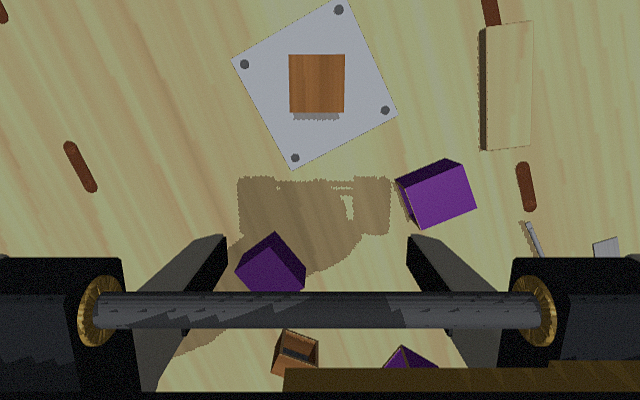

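The cap sits closed side up at (317,83), in the middle of the plate. It is 2 mm off the cutter and level, and the gripper is clear. I'll hand the job in.

```bash
python3 -c "
from bench import finish_job; print(finish_job())"
```

```text
the job is handed in; nothing more can be done
None
```

The deep cap now stands mouth down on the router plate with the cutter inside it, and I handed the job in at about 13 s of the 40 s allowed.

**How it went:** I gripped the deep cap near its closed end at 3 N, but pad friction kept it from swinging mouth-down by itself. So I pushed its lower lip against the cutter to tip it, then rolled it flat on the plate. It slid about 15 mm in the pads while tipping, and I allowed for that when lowering. Forces stayed within about 2 N at every reading.

**Last checks:**

| Check | Reading | Expected |
|---|---|---|
| Cap top height (wrist camera) | 70.8 mm | 70 mm |
| Cap tilt | 0.1° | within 10° |
| Distance from cutter axis | about 2 mm | under 18 mm |
| Shallow cap movement (top camera, before and after) | under 1 mm | under 30 mm |

The gripper was open and clear of everything. The top camera gave no reading of the finished cap, so its position rests on the wrist camera alone. I did not measure whether it was at rest, but the wrist picture taken after release showed it standing square and level. No check failed, and the hand-in gave no verdict.

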